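# Rock the seized tube block out of the block heater

## Task

The aluminium tube block has seized in the well of the small bench-top block heater. Take it by its upright tab and rock it side to side, leaning it clearly to each side, working it up a little with every swing until it frees; do not drag the dark heating well more than a few millimetres up out of the heater's case, and leave the other things on the bench alone. Finish still holding the block steady and upright in the gripper, straight above the well and just clear of it, with about 2 cm of air under its foot, and the well back down in the case.

Things in the scene. Friction and masses are not known exactly. Their poses are not given: they have to be found in the camera images.
- heater: White block heater, fixed to the bench: case 185 mm (x) by 170 mm (y), 75 mm high; its front, with display and knob, faces its own -x. Origin on the bench right below the centre of the well; the case reaches from 60 mm before (-x) to 125 mm behind (+x) it. z up. The tube block rocks to the heater's left (+y) and right (-y).
- well (a joint): Height (m) by which the dark heating well has been pulled up out of the case; 0 when down. The well (1 kg, 72 by 74 mm outside) only rests in the case, slides straight up and down and drops back when let go. Sliding the seized block straight out would take 20 to 35 N, so a straight pull brings the well up with it.
- well_rim (a point): Centre of the well's mouth, level with its rim, 80 mm above the bench when the well is down; axes as the heater's. The opening is 56 mm (x) by 50 mm (y) and 45 mm deep; the tube block has room to lean about 0.2 rad each way (about x).
- bars (a point): Point in the well 15 mm below its rim, midway between two sprung, rubber-faced bars (parallel to x) in its +y and -y walls. They press on the block's sides with 15 N each and hold it by friction. Swinging the block about x through this point slides one side up, the other down: then it yields to a light pull, at most 2 mm up per 0.1 rad of swing. The bars let go once it has risen 20 mm.
- insert: The tube block: loose, aluminium, 0.2 to 0.5 kg. Origin: centre of the underside of its foot, at the start on the well's floor, 45 mm below the rim; z up, axes as the heater's. From below: foot 44 (x) by 14 mm (y), 10 mm high; block 52 by 40 mm, from 10 to 60 mm (lowest 3.5 mm only 34 mm wide in y); then the tab. Six dark tube holes in its top, three on each side of the tab.
- insert_foot (a point): Centre of the underside of the tube block's foot.
- insert_tab (a point): Centre of the upright tab on the tube block: 40 mm long (x), 14 mm thick (y), 45 mm high, so from 60 to 105 mm above the foot's underside; this point is at 82.5 mm. Grasp it across its 14 mm (y).
- reagent: Bystander: amber bottle, 64 mm across, 150 mm high; origin under its centre.
- beaker: Bystander: glass beaker, 72 mm across, 90 mm high; origin under its centre.
- pressure_cell: Bystander: round steel pressure cell, 60 mm across, 130 mm high; origin under its centre.
- tube_rack: Bystander: grey tube rack, 70 mm by 170 mm, 92 mm high with its tubes; origin under its centre.
Not all that is in view belongs to the job. Several things have the shape of the insert; the one meant has the colours described above.

How it is judged (in metres and radians):
On the way, in this order (a step that is already met when the one before it is completed fails the run):
1. the tube block leans clearly to the heater's left (+y), at least 0.06 rad, while still in the grip of the well (angle between insert's own z axis and vertical above 0.06 rad and y of insert_tab in the frame of well_rim above 0.003 m and z of insert_foot in the frame of well_rim below -0.022 m), for 0.02 s.
2. the tube block leans clearly to the heater's right (-y), at least 0.06 rad, while still in the grip of the well (angle between insert's own z axis and vertical above 0.06 rad and y of insert_tab in the frame of well_rim below -0.003 m and z of insert_foot in the frame of well_rim below -0.022 m), for 0.02 s.
At the end, for the whole second after the job is handed in: The tube block is held by the gripper alone, at rest, upright within 0.2 rad, the underside of its foot 4 to 50 mm above the well's rim and within 30 mm of straight above the well's centre, not touching the heater; the well is down in the case within 2 mm (z of insert_foot in the frame of well_rim between 0.004 and 0.05 m and horizontal distance between insert_foot and well_rim below 0.03 m and angle between insert's own z axis and vertical below 0.2 rad and contact force between the fingers and insert above 2 N and contact force between insert and heater below 0.3 N and linear speed of insert below 0.03 m/s and value of joint well below 0.002 m); the arm keeps its last pose, push and grip.
It fails at once if the well is dragged more than 6 mm up out of the case (value of joint well above 0.006 m).
It fails at once if a bystander is moved more than 20 mm (distance of any of reagent, beaker, pressure_cell, tube_rack from where it was at the start of the episode above 0.02 m).
It also fails if it takes over 51 s, if anything falls off the work surface, if the arm or the gripper's body presses on something with over 40 N, if the wrist force passes 120 N, or if a joint passes its speed limit or range.

## Robot

A 6-joint arm with a two-finger parallel gripper is mounted at the origin on the work surface. World frame = base frame: x ahead of the robot, y to its left, z up, the work surface at z = 0. Lengths are in mm, angles in rad, forces in N, time in s.
With the tool pointing down it reaches from about 350 to 775 mm from the base axis. Payload 7.3 kg.
Tool frame: the origin (TCP) lies at the very end of the fingers, on their centre line; the grasp point (between the pads) lies 19 mm behind it (pinch_z is the distance from the TCP to the grasp point, in mm); z points along the fingers, y is the direction in which the jaws open and shut (so a half turn about z gives the same grasp; the last joint's range is limited). The gripper opens to 92 mm and grips with 3 to 60 N. Pads are 19 mm wide; open, the fingers measure 130 mm over their backs; the gripper's body (75 mm by 190 mm) begins 47 mm behind the grasp point.
Start: joints at [1.198, 0.342, 1.524, -0, 1.275, -0.146], TCP at [118.035, 511.579, 226.741] pointing down, gripper open.
Joint ranges: [-2.53, 2.53], [-0.77, 2.02], [0.04, 2.7], [-1, 4.14], [0.28, 2.66], [-3.11, 3.11]. Speed limits (rad/s): [2.57, 2.57, 3.14, 3.14, 3.14, 3.14].

## Interface

Orientations are given as [roll, pitch, yaw] about the fixed x, y, z axes, in that order (R = Rz(yaw) Ry(pitch) Rx(roll)).
In Python, from plant import * gives the robot as it stands.
- The arm moves only by the tool step_arm, never from a script. Its argument "moves" is one flat list of numbers, 7 for each row, row after row: the shift along the tool's x, y, z scaled (see below), then the turn, a rotation vector about the tool's x, y, z scaled (see below), then the closure, from -1 (fully open) to 1 (shut). A call has 1 to 8 rows; each row shifts and turns the pose as measured when the row begins, along the tool's axes as they then stand; what a row does not reach is not made up. The controller multiplies each number of a shift by 2 cm and each number of a turn by 4 degrees. A row lasts 1/12 s, in which the tool goes at most 41.7 mm and 7.16 degrees, less where a joint would pass 70% of its speed; a pose out of reach is approached as far as the arm can. A call with a number of a shift or a turn outside -1 to 1 is refused whole. A call with a gripper value outside its range is refused whole. The fingers move at their own pace and stop on an object; the grip force is fixed at half the most. Time passes only in rows, so rows that do not move let the fingers close. It gives the time, the measured TCP pose, the force and the opening at its end, in the units of the state.
- get_obs(): the state, without advancing time (a new reading comes with each control period).
- capture(name): name is "scene" or "top" or "wrist"; returns the picture (384x512x3 uint8, red, green, blue); there is no depth.
- get_calibration(name): a dict with "mtx" (3x3 intrinsics, pixels), "eye" and "orientation" of the camera in the world; the wrist camera has in their place "mount" (4x4, takes a point from camera to tool coordinates, whose origin is the TCP and whose axes are the flange's). Camera axes: x right, y down, z forward; pixel columns grow to the right and rows downward; lengths in mm; the calibration is good to about 2 mm. A picture is of the moment at which its call begins: read the wrist's pose just before it. get_calibration takes no time and is no camera call.
- close_job(): hands the job in, once; it reports no verdict.
The state is a dict: "time": time; "joint_positions": joint angles; "dq": joint speeds; "tau": joint torques, N m; "tool_pos": TCP position; "tcp_rot": TCP orientation; "contact_force": force on the tool from outside, world axes, zero at the start; "moment": the same for the moment, N m; "grip_width": finger opening in mm.
Only numpy, scipy, OpenCV 4.12 (cv2) and the standard library are available. Lean on these libraries where they do the work, as an engineer would, in place of code of your own. Each camera call takes 0.05 s, during which the arm holds its last target.

## Working session

There is one attempt and no reset: what is moved stays moved. The work goes in short steps, Python scripts to look and compute and a tool call to move; the robot and the scene stay as the last step left them, time stands still between calls to the robot, and variables do not carry over. Pictures are saved under pics/ and viewed, and the job is handed in when it is done.

Besides the shell and the picture viewer there is one more tool, called after "Call:" by a JSON object that holds its "api" and its "payload", one argument or row to a line. step_arm: Moves the arm, as the interface text tells. Shifts and turns lie within -1 to 1; 1 stands for 2 cm of shift or 4 degrees of turn. Its arguments: {"type":"object","properties":{"moves":{"type":"array"}},"required":["moves"]}

```bash
mkdir -p pics; ls
python3 - <<'E'
from plant import *
import cv2
print(get_obs())
for n in ["scene","top","wrist"]:
    im=capture(n); cv2.imwrite(f"pics/{n}0.png",im[:,:,::-1]); print(n,get_calibration(n))
E
```

```text
pics
{'time': 0.0, 'joint_positions': array([ 1.19798959e+00,  3.42753385e-01,  1.52502710e+00,  1.72073437e-05,
        1.27538822e+00, -1.45994315e-01]), 'dq': array([-0.00147029, -0.00038907,  0.00121347,  0.00101876, -0.001602  ,
       -0.00209069]), 'tau': array([-2.66497394e-03, -4.31242275e+01, -2.44206047e+01,  7.15786382e-02,
        5.60402346e-02, -8.17010391e-05]), 'tool_pos': array([117.87816787, 511.17643655, 226.02552725]), 'tcp_rot': array([-3.14003576e+00, -2.45557838e-04,  2.91477502e+00]), 'contact_force': array([ 0.70121856, -1.65423395, -0.01805223]), 'moment': array([0.0091254 , 0.0112095 , 0.02183053]), 'grip_width': 92.11501932382374}
scene {'mtx': array([[363.14214249,   0.        , 256.93448558],
       [  0.        , 363.14214249, 194.41351592],
       [  0.        ,   0.        ,   1.        ]]), 'eye': array([1401.42612158, -118.69010403,  634.2411458 ]), 'orientation': array([-2.12391014, -0.00699737,  1.44024471])}
top {'mtx': array([[370.39383648,   0.        , 258.48370285],
       [  0.        , 370.39383648, 185.3187796 ],
       [  0.        ,   0.        ,   1.        ]]), 'eye': array([ 330.97099187,    1.96388568, 1093.26456332]), 'orientation': array([-2.93980230e+00, -2.37557076e-03, -1.46456257e+00])}
wrist {'mtx': array([[298.58480664,   0.        , 252.40699424],
       [  0.        , 298.58480664, 190.63553486],
       [  0.        ,   0.        ,   1.        ]]), 'mount': array([[-8.09360360e-04, -9.62630724e-01, -2.70816236e-01,
         7.24993408e+01],
       [ 9.99999252e-01, -1.02734809e-03,  6.63169565e-04,
         4.69733308e-01],
       [-9.16609943e-04, -2.70815497e-01,  9.62630836e-01,
        -1.57418942e+02],
       [ 0.00000000e+00,  0.00000000e+00,  0.00000000e+00,
         1.00000000e+00]])}
```

View pics/scene0.png

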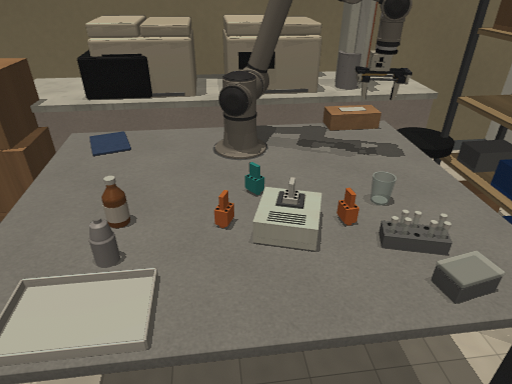

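View pics/top0.png

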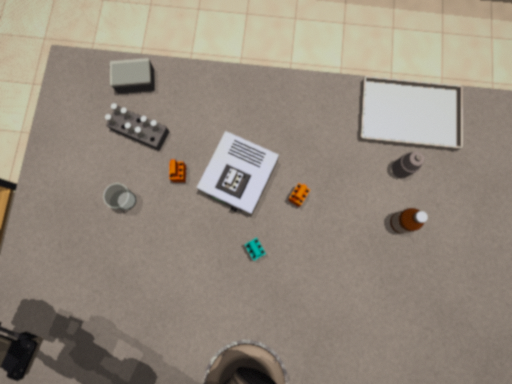

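View pics/wrist0.png

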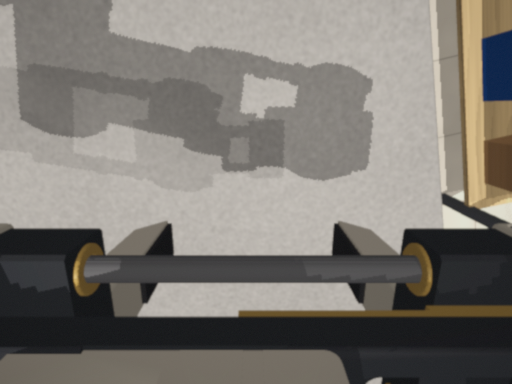

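The top view shows the white heater around (238,172), with the well and tab at about (233,180) and its knob edge toward the robot near (235,209). There are orange and teal decoys at (177,171), (299,194) and (254,248). The gripper is far left, at about (20,350). Next I'll measure the heater.

```bash
cat > h.py <<'E'
import numpy as np, cv2
from scipy.spatial.transform import Rotation as R
from plant import *
def camT(n,obs=None):
    c=get_calibration(n); K=c["mtx"]
    if n=="wrist":
        M=c["mount"]; Rt=R.from_euler('xyz',obs["tcp_rot"]).as_matrix()
        return K,Rt@M[:3,:3],Rt@M[:3,3]+obs["tool_pos"]
    return K,R.from_euler('xyz',c["orientation"]).as_matrix(),np.array(c["eye"])
def ray(T,px,z):
    K,Rc,e=T; px=np.atleast_2d(px).astype(float)
    d=(Rc@np.linalg.inv(K)@np.c_[px,np.ones(len(px))].T).T
    return e+d*((z-e[2])/d[:,2])[:,None]
def proj(T,P):
    K,Rc,e=T; p=(np.atleast_2d(P)-e)@Rc@K.T
    return p[:,:2]/p[:,2:]
E
python3 - <<'E'
from h import *
im=cv2.imread("pics/top0.png"); T=camT("top")
c=im[110:260,150:330]; cv2.imwrite("pics/topz.png",cv2.resize(c,None,fx=4.4,fy=4,interpolation=cv2.INTER_CUBIC))
s=cv2.imread("pics/scene0.png")[150:260,200:380]; cv2.imwrite("pics/scz.png",cv2.resize(s,None,fx=4.4,fy=4.4,interpolation=cv2.INTER_CUBIC))
hsv=cv2.cvtColor(im,cv2.COLOR_BGR2HSV)
m=((hsv[...,2]>165)&(hsv[...,1]<45)).astype(np.uint8)*255
m[:, :190]=0; m[:,290:]=0; m[:120]=0; m[225:]=0
cs,_=cv2.findContours(m,cv2.RETR_EXTERNAL,cv2.CHAIN_APPROX_NONE)
c=max(cs,key=cv2.contourArea); print(cv2.contourArea(c))
P=ray(T,c[:,0,:],75)[:,:2].astype(np.float32)
print(cv2.minAreaRect(P)); print(cv2.boxPoints(cv2.minAreaRect(P)))
E
```

```text
3783.5
((575.1893920898438, 85.15866088867188), (172.02188110351562, 187.29107666015625), 71.12320709228516)
[[458.75296   34.07122 ]
 [635.9709   -26.523842]
 [691.62585  136.2461  ]
 [514.4079   196.84116 ]]
```

View pics/topz.png

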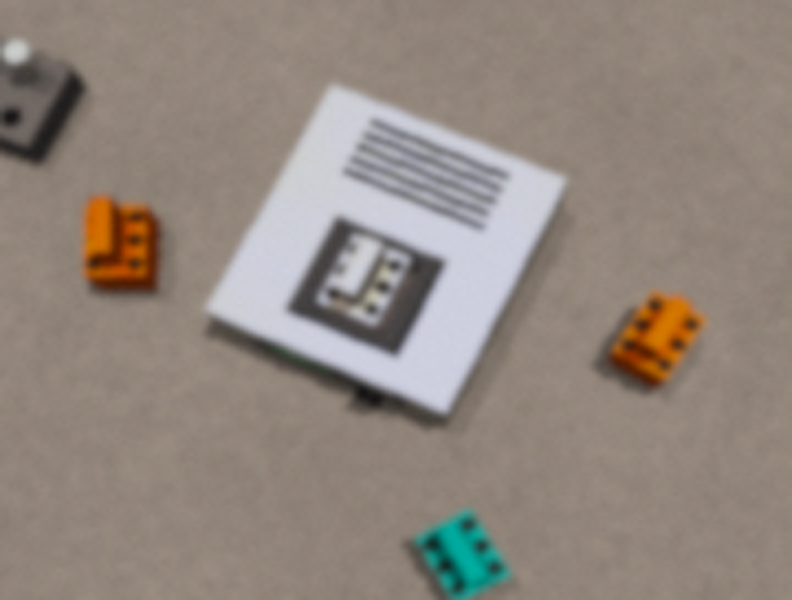

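View pics/scz.png

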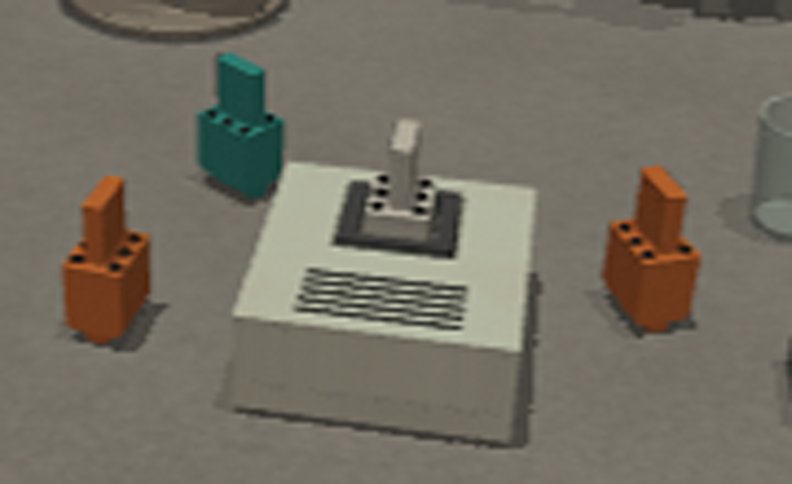

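The heater measures 172 × 187 mm, against 170 × 185 mm given. That puts its yaw at -0.33 rad and the well's centre near (544, 96). I'll check this by overlaying the known points on both views.

Run:
```python
from h import *
y=-0.329; H=lambda p: np.array([544.4,95.7,0])+np.array(p)@R.from_euler('z',y).as_matrix().T
tab=[H([a,b,140]) for a,b in((-20,-7),(20,-7),(20,7),(-20,7))]
well=[H([a,b,80]) for a,b in((-36,-37),(36,-37),(36,37),(-36,37))]
blk=[H([a,b,95]) for a,b in((-26,-20),(26,-20),(26,20),(-26,20))]
for n,(x0,y0,x1,y1) in {"top":(190,125,290,220),"scene":(240,165,340,250)}.items():
    im=cv2.imread(f"pics/{n}0.png")[y0:y1,x0:x1]; f=6
    im=cv2.resize(im,None,fx=f,fy=f,interpolation=cv2.INTER_CUBIC); T=camT(n)
    for q,col in((tab,(0,0,255)),(well,(0,255,0)),(blk,(255,0,0))):
        p=(proj(T,np.array(q))-[x0,y0]+.5)*f
        cv2.polylines(im,[p.astype(int)],True,col,1)
    cv2.imwrite(f"pics/ov_{n}.png",im)
```

```text
(no output)
```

View pics/ov_top.png

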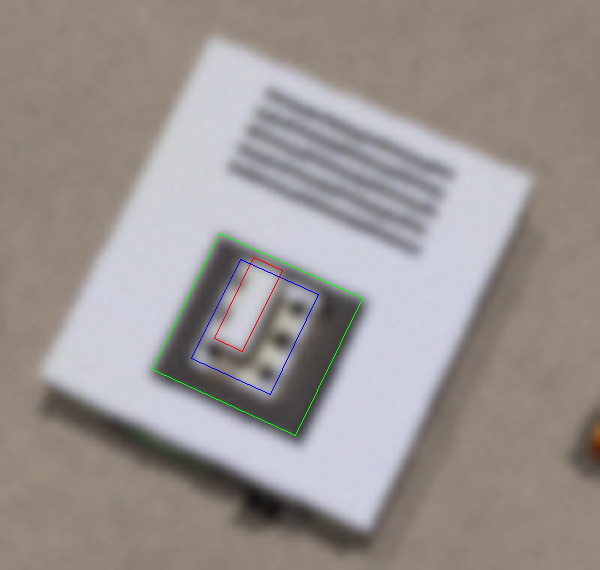

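View pics/ov_scene.png

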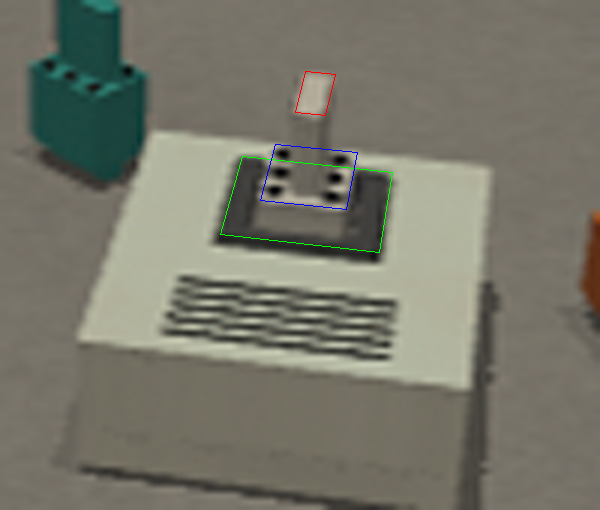

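Call:
{"api": "step_arm", "payload": {
  "moves": [-1,-0.6,0,0,0,0,-1,-1,-0.6,0,0,0,0,-1,-1,-0.6,0,0,0,0,-1,-1,-0.6,0,0,0,0,-1,-1,-0.6,0,0,0,0,-1,-1,-0.6,0,0,0,0,-1,-1,-0.6,0,0,0,0,-1,-1,-0.6,0,0,0,0,-1]
}}

```text
time: 0.82
tool_pos: [253.6, 378.2, 223.6]
tcp_rot: [-3.137, -0.003, 2.923]
contact_force: [0.4, 0.6, 0.1]
grip_width: 91.9
```

The overlays match the tab, block and well to 1–2 mm in both views. Moving on.

Call:
{"api": "step_arm", "payload": {
  "moves": [-1,-0.6,0,0,0,-0.2,-1,-1,-0.6,0,0,0,-0.2,-1,-1,-0.6,0,0,0,-0.2,-1,-1,-0.6,0,0,0,-0.2,-1,-1,-0.6,0,0,0,0,-1,-1,-0.6,0,0,0,0,-1,-1,-0.6,0,0,0,0,-1,-1,-0.6,0,0,0,0,-1]
}}

```text
time: 1.48
tool_pos: [398.7, 247.1, 222.3]
tcp_rot: [-3.135, -0.006, 2.982]
contact_force: [-0.0, 1.1, 0.9]
grip_width: 91.9
```

```bash
cat > d.py <<'E'
from h import *
import sys
o=get_obs(); Rt=R.from_euler('xyz',o["tcp_rot"]).as_matrix()
tgt=np.array([float(v) for v in sys.argv[1:4]]); W=R.from_euler('xyz',[np.pi,0,2.812]).as_matrix()
print(o["time"],o["tool_pos"],"units",Rt.T@(tgt-o["tool_pos"])/20,"turn",np.degrees(R.from_matrix(Rt.T@W).as_rotvec())/4)
E
python3 d.py 544.4 95.7 200
```

```text
1.4833 [398.65567155 247.10550257 222.29991914] units [-8.40605612 -6.30616487  1.10738876] turn [-0.10025262 -0.07499503  2.43061272]
```

Call:
{"api": "step_arm", "payload": {
  "moves": [-1,-0.75,0,0,0,0.35,-1,-1,-0.75,0,0,0,0.35,-1,-1,-0.75,0,0,0,0.35,-1,-1,-0.75,0,0,0,0.35,-1,-1,-0.75,0,0,0,0.35,-1,-1,-0.75,0,0,0,0.35,-1,-1,-0.75,0,0,0,0.3,-1,-0.5,-0.4,0,0,0,0,-1]
}}

```text
time: 2.15
tool_pos: [522.7, 92.4, 220.0]
tcp_rot: [-3.132, -0.008, 2.805]
contact_force: [0.1, 0.4, -0.0]
grip_width: 92.1
```

```bash
python3 d.py 544.4 95.7 200
```

```text
2.15 [522.67911918  92.38602126 219.9557382 ] units [-0.97788144  0.52438489  0.98554295] turn [-0.1314779  -0.11014465 -0.10267901]
```

Call:
{"api": "step_arm", "payload": {
  "moves": [-0.7,0.4,0,-0.15,-0.1,-0.1,-1,-0.25,0.1,0,0,0,0,-1,0,0,0,0,0,0,-1]
}}

```text
time: 2.4
tool_pos: [545.0, 92.8, 218.7]
tcp_rot: [3.141, -0.003, 2.809]
contact_force: [-0.5, -0.4, 0.8]
grip_width: 91.8
```

```bash
python3 d.py 544.4 95.7 200
python3 - <<'E'
from h import *
o=get_obs(); im=capture("wrist")[:,:,::-1].copy(); cv2.imwrite("pics/w1r.png",im); T=camT("wrist",o)
y=-0.329; H=lambda p: np.array([544.4,95.7,0])+np.array(p)@R.from_euler('z',y).as_matrix().T
for a,b,z,col in((20,7,140,(0,0,255)),(36,37,80,(0,255,0)),(26,20,95,(255,0,0))):
    p=proj(T,np.array([H([s*a,t*b,z]) for s,t in((-1,-1),(1,-1),(1,1),(-1,1))])); print(p.round())
    cv2.polylines(im,[p.astype(int)],True,col,1)
cv2.imwrite("pics/w1.png",im)
E
```

```text
2.4 [545.02506973  92.83216768 218.67685129] units [0.07378594 0.12494456 0.93410083] turn [ 0.005912   -0.03951349 -0.04360931]
[[246. 173.]
 [246. 219.]
 [263. 219.]
 [263. 173.]]
[[217. 144.]
 [219. 213.]
 [289. 213.]
 [291. 144.]]
[[233. 156.]
 [234. 208.]
 [274. 208.]
 [275. 156.]]
```

View pics/w1.png

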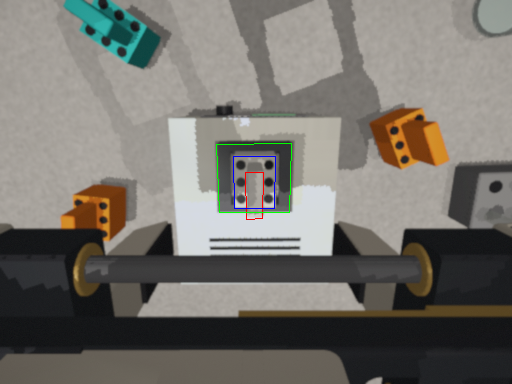

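The wrist overlay agrees with the well and block to about 1 px (~1 mm): tab between columns 246–263, level with the gripper. Now I'll descend.

Call:
{"api": "step_arm", "payload": {
  "moves": [0,0.1,1,0,0,0,-1,0,0,1,0,0,0,-1,0,0,1,0,0,0,-1,0,0,1,0,0,0,-1,0,0,0.6,0,0,0,-1,0,0,0,0,0,0,-1]
}}

```text
time: 2.95
tool_pos: [540.3, 99.9, 125.1]
tcp_rot: [3.141, -0.003, 2.817]
contact_force: [-0.4, -0.3, -0.9]
grip_width: 92.0
```

```bash
python3 d.py 544.4 95.7 102
```

```text
2.95 [540.34930446  99.88721433 125.14042991] units [-0.2624783  -0.1342727   1.15612585] turn [ 0.0051622  -0.04652677  0.07224571]
```

Call:
{"api": "step_arm", "payload": {
  "moves": [-0.2,-0.1,0.6,0,0,0,-1,0,0,0.45,0,0,0,-1,0,0,0,0,0,0,-1]
}}

```text
time: 3.2
tool_pos: [541.8, 98.8, 104.8]
tcp_rot: [3.141, -0.004, 2.82]
contact_force: [0.1, -0.7, -0.0]
grip_width: 92.0
```

```bash
python3 d.py 544.4 95.7 102
```

```text
3.2 [541.78307013  98.78396203 104.78965734] units [-0.17337875 -0.10504498  0.13877568] turn [ 0.00281305 -0.05667833  0.12123396]
```

Call:
{"api": "step_arm", "payload": {
  "moves": [-0.15,-0.1,0.1,0,0,0.1,-1,0,0,0,0,0,0,-1]
}}

```text
time: 3.37
tool_pos: [544.0, 96.6, 103.9]
tcp_rot: [3.141, -0.003, 2.814]
contact_force: [-0.3, -0.3, 0.8]
grip_width: 92.2
```

```bash
python3 d.py 544.4 95.7 102
```

```text
3.3667 [544.00938134  96.5566722  103.90428075] units [-0.03257046 -0.03432273  0.09509471] turn [ 0.00733604 -0.04491752  0.02968722]
```

Centred to under 1 mm. Closing.

Call:
{"api": "step_arm", "payload": {
  "moves": [0,0,0.05,0,0,0,1,0,0,0,0,0,0,1,0,0,0,0,0,0,1,0,0,0,0,0,0,1,0,0,0,0,0,0,1,0,0,0,0,0,0,1,0,0,0,0,0,0,1,0,0,0,0,0,0,1]
}}

```text
time: 4.03
tool_pos: [545.4, 96.7, 105.8]
tcp_rot: [3.139, 0.001, 2.814]
contact_force: [0.3, 0.6, 0.2]
grip_width: 43.3
```

Call:
{"api": "step_arm", "payload": {
  "moves": [0,0,0.1,0,0,0,1,0,0,0,0,0,0,1,0,0,0,0,0,0,1,0,0,0,0,0,0,1,0,0,0,0,0,0,1,0,0,0,0,0,0,1]
}}

```text
time: 4.53
tool_pos: [545.0, 95.9, 103.4]
tcp_rot: [3.141, 0.001, 2.814]
contact_force: [-0.7, 0.5, 0.5]
grip_width: 14.0
```

```bash
python3 d.py 544.4 95.7 102
```

```text
4.5333 [545.0117989   95.91073342 103.4041421 ] units [ 0.02561634 -0.01987835  0.07017448] turn [0.01134761 0.0094537  0.02657528]
```

Gripped: opening 14.0 mm. The pivot is about 38 mm beyond the TCP, so each 2° of lean needs about 1.3 mm of shift. I'll start with a small lean left.

Call:
{"api": "step_arm", "payload": {
  "moves": [0,0,0,0,0,0,1,0,0.07,0,0.5,0,0,1,0,0.07,-0.02,0.5,0,0,1,0,0.07,-0.02,0.5,0,0,1]
}}

```text
time: 4.87
tool_pos: [546.1, 99.2, 103.8]
tcp_rot: [-3.037, 0.0, 2.81]
contact_force: [-0.4, -0.9, -5.3]
grip_width: 13.4
```

```bash
cat > s.py <<'E'
from h import *
o=get_obs(); Rt=R.from_euler('xyz',o["tcp_rot"]).as_matrix()
W=R.from_euler('xyz',[np.pi,0,2.812]).as_matrix()
rv=R.from_matrix(W.T@Rt).as_rotvec()
# implied foot in well frame, assuming rigid grip taken at TCP (545,95.9,103.4) upright
c=W.T@(np.array([544.4,95.7,65])-np.array([545.0,95.9,103.4]))
# bar point originally on block axis, now:
P=o["tool_pos"]+Rt@c; f=o["tool_pos"]+Rt@(c+[0,0,30])
Hh=R.from_euler('z',-0.329).as_matrix()
print("t",o["time"],"rot",rv.round(3),"blockpt(at bars) h-frame",(Hh.T@(P-[544.4,95.7,65])).round(1),"foot",(Hh.T@(f-[544.4,95.7,80])).round(1))
print("F h",(Hh.T@o["contact_force"]).round(1),"M h",(Hh.T@o["moment"]).round(2),"w",round(o["grip_width"],1))
E
python3 s.py
```

```text
t 4.8667 rot [0.105 0.    0.002] blockpt(at bars) h-frame [ 0.  -0.5  0.7] foot [  0.   -3.7 -44.1]
F h [-0.1 -1.  -5.3] M h [ 0.61 -0.02  0.09] w 13.4
```

Call:
{"api": "step_arm", "payload": {
  "moves": [0,0.07,-0.03,0.5,0,0,1,0,0.02,0,0.2,0,0,1]
}}

```text
time: 5.03
tool_pos: [547.0, 101.6, 103.8]
tcp_rot: [-2.986, 0.0, 2.81]
contact_force: [-0.8, -0.9, -2.5]
grip_width: 13.7
```

```bash
python3 s.py
python3 - <<'E'
from h import *
cv2.imwrite("pics/s1.png",cv2.resize(capture("scene")[140:260,200:380,::-1],None,fx=4.4,fy=4.4,interpolation=cv2.INTER_CUBIC))
E
```

```text
t 5.0333 rot [0.156 0.    0.002] blockpt(at bars) h-frame [0.  0.  0.9] foot [  0.   -4.6 -43.7]
F h [-0.5 -1.1 -2.5] M h [0.25 0.09 0.03] w 13.7
```

View pics/s1.png

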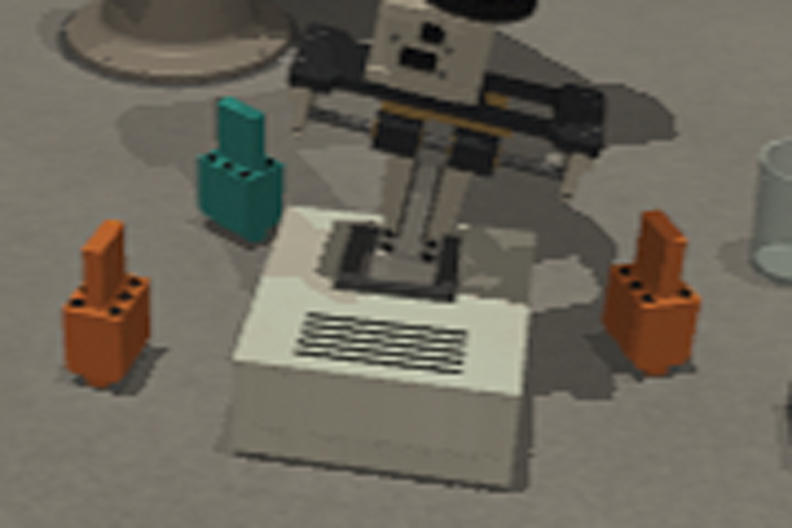

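The lean is clearly to +y (image right) and the block follows the grip; the well is seated. Now the swing to the right, with a slight lift.

Call:
{"api": "step_arm", "payload": {
  "moves": [0,-0.07,0,-0.5,0,0,1,0,-0.07,-0.03,-0.5,0,0,1,0,-0.07,-0.03,-0.5,0,0,1,0,-0.07,-0.03,-0.5,0,0,1]
}}

```text
time: 5.42
tool_pos: [544.9, 96.0, 104.2]
tcp_rot: [-3.127, -0.0, 2.816]
contact_force: [0.5, -0.3, -2.2]
grip_width: 14.1
```

```bash
python3 s.py
```

```text
t 5.4167 rot [ 0.015  0.    -0.004] blockpt(at bars) h-frame [-0.1 -0.5  0.8] foot [ -0.1  -1.  -44.2]
F h [ 0.6 -0.1 -2.2] M h [-0.49 -0.18 -0.03] w 14.1
```

Call:
{"api": "step_arm", "payload": {
  "moves": [0,-0.07,-0.03,-0.5,0,0,1,0,-0.07,-0.03,-0.5,0,0,1,0,-0.07,-0.03,-0.5,0,0,1,0,-0.07,-0.03,-0.5,0,0,1]
}}

```text
time: 5.75
tool_pos: [542.8, 89.7, 105.2]
tcp_rot: [3.008, 0.001, 2.815]
contact_force: [0.9, 2.4, -2.5]
grip_width: 13.8
```

```bash
python3 s.py
```

```text
t 5.75 rot [-0.133 -0.    -0.003] blockpt(at bars) h-frame [-0.1 -1.4  2.1] foot [ -0.1   2.5 -42.6]
F h [ 0.1  2.6 -2.5] M h [-0.32 -0.06 -0.06] w 13.8
```

Call:
{"api": "step_arm", "payload": {
  "moves": [0,0.1,0,0.5,0,0,1,0,0.08,-0.05,0.5,0,0,1,0,0.08,-0.05,0.5,0,0,1,0,0.08,-0.05,0.5,0,0,1]
}}

```text
time: 6.08
tool_pos: [544.3, 94.4, 107.0]
tcp_rot: [-3.141, -0.001, 2.806]
contact_force: [1.3, 1.8, -5.5]
grip_width: 13.8
```

```bash
python3 s.py
```

```text
t 6.0833 rot [0.001 0.001 0.006] blockpt(at bars) h-frame [-0.2 -1.7  3.6] foot [ -0.3  -1.7 -41.4]
F h [ 0.6  2.1 -5.5] M h [ 0.86 -0.08  0.17] w 13.8
```

Call:
{"api": "step_arm", "payload": {
  "moves": [0,0.08,-0.05,0.5,0,0,1,0,0.08,-0.05,0.5,0,0,1,0,0.08,-0.05,0.5,0,0,1,0,0.08,-0.05,0.5,0,0,1]
}}

```text
time: 6.42
tool_pos: [546.7, 101.3, 109.2]
tcp_rot: [-3.0, -0.001, 2.804]
contact_force: [0.5, -0.7, -3.8]
grip_width: 13.6
```

```bash
python3 s.py
```

```text
t 6.4167 rot [0.141 0.002 0.008] blockpt(at bars) h-frame [-0.3  0.3  6.3] foot [ -0.3  -3.9 -38.4]
F h [ 0.7 -0.6 -3.8] M h [ 0.49 -0.17  0.15] w 13.6
```

Rising well with a light pull. A quick camera check that the well hasn't come with it and the tab isn't slipping.

Run:
```python
from h import *
cv2.imwrite("pics/s2.png",cv2.resize(capture("scene")[140:260,200:380,::-1],None,fx=4.4,fy=4.4,interpolation=cv2.INTER_CUBIC))
```

```text
(no output)
```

View pics/s2.png

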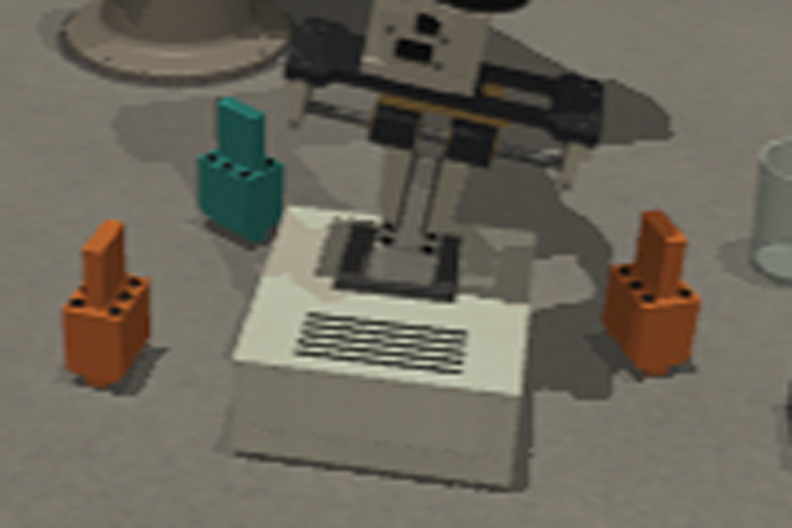

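The block now shows more of its side above the well (holes from about row 243 to 236), while the well rim is unchanged at rows 222–300, so it is still seated. Next swing right.

Call:
{"api": "step_arm", "payload": {
  "moves": [0,-0.08,0,-0.5,0,0,1,0,-0.08,-0.04,-0.5,0,0,1,0,-0.08,-0.05,-0.5,0,0,1,0,-0.07,-0.05,-0.5,0,0,1]
}}

```text
time: 6.8
tool_pos: [544.6, 95.7, 109.9]
tcp_rot: [-3.14, -0.002, 2.813]
contact_force: [1.0, -1.5, -2.3]
grip_width: 13.9
```

```bash
python3 s.py
```

```text
t 6.8 rot [ 0.001  0.002 -0.001] blockpt(at bars) h-frame [-0.4 -0.4  6.5] foot [ -0.5  -0.4 -38.5]
F h [ 1.4 -1.1 -2.3] M h [-0.68 -0.3   0.  ] w 13.9
```

Call:
{"api": "step_arm", "payload": {
  "moves": [0,-0.07,-0.05,-0.5,0,0,1,0,-0.07,-0.05,-0.5,0,0,1,0,-0.07,-0.05,-0.5,0,0,1,0,-0.07,-0.05,-0.5,0,0,1]
}}

```text
time: 7.13
tool_pos: [542.0, 88.4, 112.2]
tcp_rot: [2.994, -0.0, 2.812]
contact_force: [2.3, 2.2, -6.7]
grip_width: 14.0
```

```bash
python3 s.py
```

```text
t 7.1333 rot [-0.148  0.    -0.   ] blockpt(at bars) h-frame [-0.4 -2.4  9.2] foot [ -0.4   2.  -35.5]
F h [ 1.4  2.8 -6.7] M h [-0.53 -0.19  0.01] w 14.0
```

Call:
{"api": "step_arm", "payload": {
  "moves": [0,0.11,0,0.5,0,0,1,0,0.09,-0.05,0.5,0,0,1,0,0.09,-0.05,0.5,0,0,1,0,0.09,-0.05,0.5,0,0,1]
}}

```text
time: 7.47
tool_pos: [543.8, 93.5, 114.6]
tcp_rot: [3.126, -0.002, 2.803]
contact_force: [1.7, 2.2, -5.5]
grip_width: 14.1
```

```bash
python3 s.py
```

```text
t 7.4667 rot [-0.016  0.002  0.009] blockpt(at bars) h-frame [-0.4 -2.1 11.2] foot [ -0.5  -1.6 -33.8]
F h [ 0.9  2.6 -5.5] M h [ 0.96 -0.1   0.23] w 14.1
```

Call:
{"api": "step_arm", "payload": {
  "moves": [0,0.09,-0.05,0.5,0,0,1,0,0.09,-0.05,0.5,0,0,1,0,0.09,-0.05,0.5,0,0,1,0,0.09,-0.04,0.5,0,0,1]
}}

```text
time: 7.8
tool_pos: [546.4, 101.2, 116.8]
tcp_rot: [-3.02, -0.002, 2.801]
contact_force: [-0.5, -0.6, -3.1]
grip_width: 13.9
```

```bash
python3 s.py
```

```text
t 7.8 rot [0.121 0.002 0.01 ] blockpt(at bars) h-frame [-0.5  0.8 13.8] foot [ -0.5  -2.8 -31. ]
F h [-0.3 -0.7 -3.1] M h [ 0.45 -0.1   0.24] w 13.9
```

Call:
{"api": "step_arm", "payload": {
  "moves": [0,-0.09,0,-0.5,0,0,1,0,-0.09,-0.04,-0.5,0,0,1,0,-0.09,-0.05,-0.5,0,0,1,0,-0.08,-0.05,-0.5,0,0,1]
}}

```text
time: 8.13
tool_pos: [544.0, 94.8, 117.4]
tcp_rot: [3.121, -0.002, 2.81]
contact_force: [0.3, -1.5, -4.4]
grip_width: 13.9
```

```bash
python3 s.py
```

```text
t 8.1333 rot [-0.02   0.002  0.002] blockpt(at bars) h-frame [-0.7 -0.5 14. ] foot [ -0.7   0.1 -31. ]
F h [ 0.8 -1.3 -4.4] M h [-0.79 -0.37  0.06] w 13.9
```

Call:
{"api": "step_arm", "payload": {
  "moves": [0,-0.08,-0.05,-0.5,0,0,1,0,-0.08,-0.05,-0.5,0,0,1,0,-0.08,-0.05,-0.5,0,0,1]
}}

```text
time: 8.38
tool_pos: [541.9, 88.7, 119.1]
tcp_rot: [3.01, -0.0, 2.81]
contact_force: [1.2, 2.6, -4.9]
grip_width: 13.7
```

```bash
python3 s.py
python3 - <<'E'
from h import *
cv2.imwrite("pics/s3.png",cv2.resize(capture("scene")[140:260,200:380,::-1],None,fx=4.4,fy=4.4,interpolation=cv2.INTER_CUBIC))
E
```

```text
t 8.3833 rot [-0.132  0.     0.002] blockpt(at bars) h-frame [-0.6 -2.7 16. ] foot [ -0.6   1.2 -28.7]
F h [ 0.3  2.8 -4.9] M h [ 0.01 -0.07  0.11] w 13.7
```

View pics/s3.png

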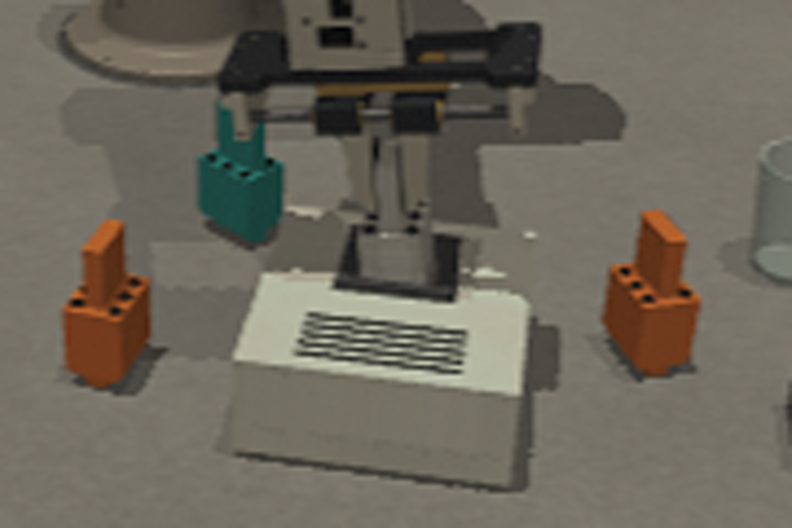

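The block stands well up from the well, with its holes at about row 220. The well's front edge is still at row 300. One more swing left should free it.

Call:
{"api": "step_arm", "payload": {
  "moves": [0,0.12,-0.02,0.5,0,0,1,0,0.1,-0.05,0.5,0,0,1,0,0.1,-0.05,0.5,0,0,1,0,0.1,-0.05,0.5,0,0,1]
}}

```text
time: 8.77
tool_pos: [544.0, 95.0, 123.0]
tcp_rot: [-3.139, -0.002, 2.799]
contact_force: [0.1, 1.2, -4.7]
grip_width: 13.8
```

```bash
python3 s.py
```

```text
t 8.7667 rot [0.003 0.002 0.013] blockpt(at bars) h-frame [-0.7 -1.2 19.6] foot [ -0.8  -1.3 -25.4]
F h [-0.3  1.1 -4.7] M h [ 0.3  -0.08  0.14] w 13.8
```

Call:
{"api": "step_arm", "payload": {
  "moves": [0,0.1,-0.05,0.5,0,0,1,0,0.1,-0.05,0.5,0,0,1,0,0.1,-0.05,0.5,0,0,1]
}}

```text
time: 9.02
tool_pos: [545.8, 100.3, 125.1]
tcp_rot: [-3.028, -0.001, 2.799]
contact_force: [0.2, -2.2, -3.3]
grip_width: 13.6
```

```bash
python3 s.py
```

```text
t 9.0167 rot [0.113 0.002 0.013] blockpt(at bars) h-frame [-0.8  0.1 22. ] foot [ -0.9  -3.3 -22.8]
F h [ 0.9 -2.  -3.3] M h [-0.32 -0.18  0.1 ] w 13.6
```

Call:
{"api": "step_arm", "payload": {
  "moves": [0,-0.08,-0.05,-0.5,0,0,1,0,-0.08,-0.05,-0.5,0,0,1,0,-0.08,-0.05,-0.5,0,0,1,0,0,-0.05,-0.1,0,0,1]
}}

```text
time: 9.35
tool_pos: [543.1, 95.7, 127.7]
tcp_rot: [-3.136, -0.003, 2.804]
contact_force: [1.2, -1.3, -4.6]
grip_width: 13.9
```

```bash
python3 s.py
```

```text
t 9.35 rot [0.005 0.003 0.008] blockpt(at bars) h-frame [-1.8 -1.  24.3] foot [ -1.9  -1.1 -20.7]
F h [ 1.5 -0.9 -4.6] M h [-0.09 -0.3  -0.05] w 13.9
```

The force is just the block's weight (~4.6 N), so it looks free. I'll centre it and lift straight up gently.

Call:
{"api": "step_arm", "payload": {
  "moves": [-0.08,0.05,-0.1,0,0,0,1,-0.02,0,-0.1,0,0,0,1,0,0,-0.1,0,0,0,1]
}}

```text
time: 9.6
tool_pos: [544.7, 95.6, 133.3]
tcp_rot: [-3.135, -0.005, 2.801]
contact_force: [0.6, -0.3, -3.1]
grip_width: 14.0
```

```bash
python3 s.py
```

```text
t 9.6 rot [0.007 0.005 0.011] blockpt(at bars) h-frame [-0.4 -0.6 30. ] foot [ -0.5  -0.8 -15. ]
F h [ 0.7 -0.1 -3.1] M h [ 0.   -0.03  0.01] w 14.0
```

Free. Lifting about 35 mm more.

Call:
{"api": "step_arm", "payload": {
  "moves": [0,0.03,-0.25,-0.05,0,0,1,0,0,-0.25,0,0,0,1,0,0,-0.25,0,0,0,1,0,0,-0.25,0,0,0,1,0,0,-0.25,0,0,0,1,0,0,-0.25,0,0,0,1,0,0,-0.2,0,0,0,1]
}}

```text
time: 10.18
tool_pos: [545.2, 97.8, 170.9]
tcp_rot: [-3.138, -0.005, 2.803]
contact_force: [-0.9, -0.5, -3.2]
grip_width: 13.8
```

```bash
python3 s.py
```

```text
t 10.1833 rot [0.004 0.005 0.009] blockpt(at bars) h-frame [-0.6  1.7 67.5] foot [-0.7  1.6 22.5]
F h [-0.7 -0.8 -3.2] M h [ 0.01 -0.    0.01] w 13.8
```

Call:
{"api": "step_arm", "payload": {
  "moves": [0,-0.05,0.05,0,0,0,1,0,0,0,0,0,0,1,0,0,0,0,0,0,1]
}}

```text
time: 10.43
tool_pos: [545.4, 96.8, 171.4]
tcp_rot: [-3.138, -0.003, 2.803]
contact_force: [-0.2, 0.0, -3.7]
grip_width: 14.0
```

```bash
python3 s.py
python3 - <<'E'
from h import *
cv2.imwrite("pics/s4.png",cv2.resize(capture("scene")[130:250,200:380,::-1],None,fx=4.4,fy=4.4,interpolation=cv2.INTER_CUBIC))
cv2.imwrite("pics/t4.png",capture("top")[:,:,::-1])
E
```

```text
t 10.4333 rot [0.003 0.003 0.009] blockpt(at bars) h-frame [ 0.   0.8 68. ] foot [-0.   0.8 23. ]
F h [-0.2 -0.1 -3.7] M h [-0.01  0.02 -0.01] w 14.0
```

View pics/s4.png

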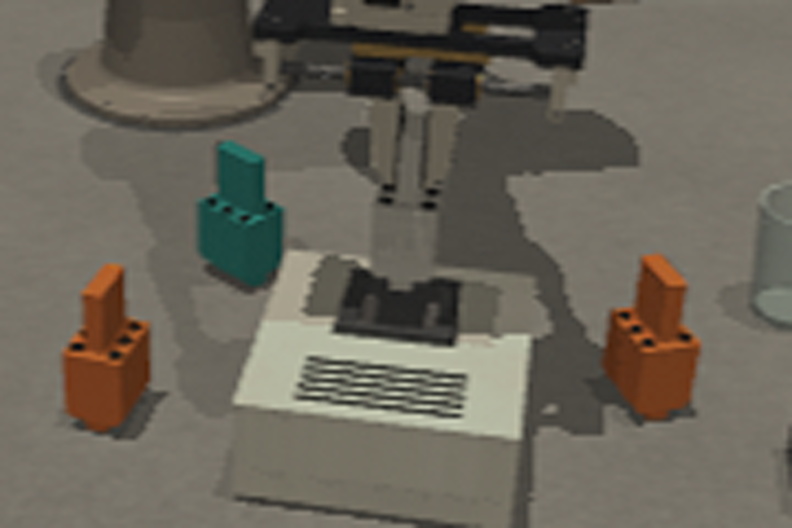

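View pics/t4.png

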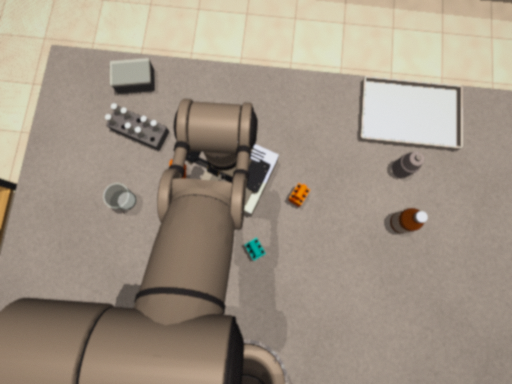

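Run:
```python
from h import *
T=camT("scene"); Hh=R.from_euler('z',-0.329).as_matrix()
for nm,p in (("block base +x edge z",[26,0,113]),("foot +x edge",[22,0,103]),("block top +x",[26,0,163]),("rim rear +x edge",[36,0,80])):
    q=proj(T,np.array([544.4,95.7,0])+Hh@np.array(p))[0]; print(nm,((q-[200,130])*4.4).round())
```

```text
block base +x edge z [398. 278.]
foot +x edge [398. 288.]
block top +x [403. 208.]
rim rear +x edge [393. 330.]
```

The predicted edges (block top at row 208, base 278, foot 288) match the picture, so the tab hasn't slipped and about 23 mm of air is left. Handing in.

```bash
python3 -c "
from plant import *
close_job()"
```

```text
the job is handed in; nothing more can be done
```

I freed the tube block and handed the job in at about 10.5 s of the 51 s allowed. The gripper is holding it upright, straight above the well.

**How it came out:** I gripped the tab (14.0 mm opening) and leaned the block to the left first, then swung it side to side. The leans were about 0.11–0.16 rad each way about the bars. It rose a little on nearly every swing, with the pull at the readings staying under about 7 N. It came free at about 22 mm of rise, and I then centred it and lifted it straight up.

**Last checks:**
- **Height:** by the arm's pose, the foot is about 23 mm above the rim. The block's edges in the scene picture agree with that, so the tab did not slip in the grip.
- **Position:** the block is within 1 mm of straight above the well and tilted less than 0.01 rad.
- **Contact:** the only force left is about 3.7 N, which is the block's weight, so nothing suggests it still touches the heater.
- **Well:** its rim showed no visible movement in the pictures I took, including the last one. I could only judge this by eye, to a few millimetres, so I have no exact reading against the 2 mm and 6 mm limits.
- **Bystanders:** all four look unmoved in the top view.

No check failed or disagreed by more than 1–2 mm, but handing in gave no verdict.

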